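Shut the dust cover over the cover glasses

ROBOT

A 6-joint arm with a two-finger parallel gripper is mounted at the origin on a cart in front of the work surface, level with it; the furniture and walls round the work are solid. World frame = base frame: x ahead of the robot, y to its left, z up, the work surface at z = 0. Lengths are in m, angles in rad, forces in N, time in s.
With the tool pointing down it reaches from about 0.375 to 0.9 m from the base axis. Payload 3.1 kg.
Tool frame: the origin (TCP) lies at the centre of the arm's flange, where the gripper is bolted on; the fingertips stand 182 mm ahead of it and the grasp point (between the pads) lies 164 mm ahead of it; z points along the fingers, x is the direction in which the jaws open and shut, and the axes are right-handed (so a half turn about z gives the same grasp; the last joint's range is limited). The gripper opens to 87 mm and grips with 3 to 60 N. Pads are 19 mm wide; open, the fingers measure 117 mm over their backs; the gripper's body (75 mm by 190 mm) begins 51 mm behind the grasp point.
Start: joints at [-1.464, 0.527, 1.433, -0, 1.181, -0.178], TCP at [0.176, -0.6, 0.405] pointing down, gripper open.
Joint ranges: [-3.08, 3.08], [-0.75, 2.2], [0.22, 2.44], [-1.43, 4.57], [0, 2.65], [-2.85, 2.85]. Speed limits (rad/s): [2.79, 2.79, 3.14, 3.14, 3.14, 3.14].

INTERFACE

Orientations are given as a unit quaternion [x, y, z, w].
In Python, from rig import status, eyes, robot gives the robot as it stands. The module is installed in compiled form; this text tells all that it offers.
- The arm moves only by the tool step_arm, never from a script. Its argument "steps" is a list of rows, each a list of 7 numbers: the closure, from -1 (fully open) to 1 (shut), so that 0 is half open, then the shift along the tool's x, y, z each as a share of 0.025 m, from -1 to 1, then the turn, a rotation vector about the tool's x, y, z each as a share of 8 degrees, from -1 to 1. In form: [[jaw, dx, dy, dz, rx, ry, rz], ...]. A call has exactly 10 rows; each row shifts and turns the commanded pose from where the row before left it, along the tool's axes as they then stand; what a row does not reach is not made up. A row lasts 1/10 s, in which the tool goes at most 50 mm and 8.59 degrees, less where a joint would pass 70% of its speed; a pose out of reach is approached as far as the arm can. A call with a number of a shift or a turn outside -1 to 1 is refused whole. A call with a gripper value outside its range is refused whole. The fingers move at their own pace and stop on an object; "squeeze" is the grip in N (left out, the last holds). Time passes only in rows, so rows that do not move let the fingers close, or fill a call up. It gives the time, the measured TCP pose, the force and the opening at its end, in the units of the state.
- status.get_obs(): the state, without advancing time (a new reading comes with each control period).
- eyes.camera(name): name is "scene" or "top" or "wrist"; returns (picture, depth): 400x640x3 uint8, red, green, blue; 400x640 float32, m along the optical axis (not along the pixel's ray), 0 where there is no reading.
- eyes.camera_info(name): a dict with "K" (3x3 intrinsics, pixels), "k1" (the pictures are not rectified: a ray, as slopes to the right and down, at radius r is drawn at 1 + k1 r^2 times it, then the intrinsics apply), "R" (3x3) and "t" (3): a world point X has camera coordinates R X + t. Camera axes: x right, y down, z forward; pixel columns grow to the right and rows downward; lengths in m; the calibration is good to about 2 mm. A picture is of the moment at which its call begins: read the wrist's pose just before it. camera_info takes no time and is no camera call; for the wrist camera it gives the pose at the moment of the call.
- robot.hand_in(): hands the job in, once; it reports no verdict.
The state is a dict: "time": time; "q": joint angles; "joint_velocities": joint speeds; "joint_torque": joint torques, N m; "position": TCP position; "tool_rot": TCP orientation; "ft_force": force on the tool from outside, world axes, zero at the start; "moment": the same for the moment, N m; "grip_width": finger opening in m.
Only numpy, scipy, OpenCV 4.12 (cv2) and the standard library are available. Lean on these libraries where they do the work, as an engineer would, in place of code of your own. Each camera call takes 0.05 s, during which the arm holds its last target.

TASK

The grey two-lane tray has a sliding metal cover on each lane. Slide the cover of the lane that holds the small square white box of cover glasses fully shut over that box, to keep the dust off. Leave the other lane's cover as it is, leave the box where it lies, and let go.

Things in the scene. Friction and masses are not known exactly. Their poses are not given: they have to be found in the camera images.
- tray: Grey two-lane tray fixed to the worktop, 176 (x) x 148 (y) x 36 mm; origin: centre of its underside, on the worktop. Lanes run along x, centred at y = +36 mm (left) and -36 mm (right). Each has an open compartment at -x (x -83 to -1 mm, 66 mm wide, dark floor 4 mm up) and a closed deck at +x. One compartment holds the cover glasses, the other a tape roll; which is which varies.
- left_handle (a point): Handle of the left lane's flat aluminium cover (84 x 64 mm, top face 33 mm up): upright bar across its middle, 12 mm thick along tray x, 36 mm long along y, top 57 mm up. Point: in the bar, 45 mm up. The cover slides along tray x with about 2 N and stays where left: handle at tray x = -41 mm shut against its stop, +41 mm fully open; starts at +19 to +41. End stops are 34 mm high.
- right_handle (a point): Handle of the right lane's cover (tray y = -36 mm): same shape, size, point, start range and travel as the left one; the left handle is at tray y = +36 mm. All heights are above the worktop. A tall fixed microscope stands at the left of the worktop (x 0.2 to 0.6, y 0.4 to 0.65 m), its eyepieces towards the robot: keep the arm clear of it.
- coverslips: Small square white box of cover glasses, 34 x 34 x 20 mm, lying on the floor of one lane's compartment. Origin: centre of its underside; z up. (The tape roll in the other lane is a ring 59 mm across, 19 mm high.)
Things that resemble listed ones, but are neither listed nor needed, are in the scene too. Several things look just like the coverslips: the one meant starts farthest to the robot's left.

How it is judged:
By the outcome, as a careful person would: the job done as asked, in the order asked, and still so for the second after the job is handed in, with the robot touching nothing.
It also fails if it takes over 35 s, if anything falls off the work surface, if the arm or the gripper's body presses on something with over 40 N, if the wrist force passes 120 N, or if a joint passes its speed limit or range.

## Working session

There is one attempt and no reset: what is moved stays moved. The work goes in short steps, Python scripts to look and compute and a tool call to move; the robot and the scene stay as the last step left them, time stands still between calls to the robot, and variables do not carry over. Pictures are saved under pics/ and viewed, and the job is handed in when it is done.

Besides the shell and the picture viewer there is one more tool, called after "Request:" as name(argument=value, ...) on one line, values as JSON. step_arm: Moves the arm, as the interface text tells. Its arguments: {"type":"object","properties":{"steps":{"type":"array"},"squeeze":{"type":"number"}},"required":["steps"]}

```bash
mkdir -p pics
python3 - <<'E'
from rig import status, eyes
import cv2,numpy as np
o=status.get_obs();print(o['time'],o['position'],o['tool_rot'],o['grip_width'])
for n in ['scene','top']:
    p,d=eyes.camera(n);cv2.imwrite(f'pics/{n}0.png',p[:,:,::-1]);np.savez(f'{n}0.npz',p=p,d=d)
    i=eyes.camera_info(n);print(n,i)
E
```

```text
0.0 [ 0.17619351 -0.59928967  0.40376977] [ 8.00615294e-01 -5.99177736e-01 -7.51427087e-04 -7.91767303e-04] 0.08658671586182491
scene {'K': array([[445.41444666,   0.        , 316.62744672],
       [  0.        , 445.41444666, 196.89968144],
       [  0.        ,   0.        ,   1.        ]]), 'k1': 0.020027611244838407, 'R': array([[-0.83264142, -0.55377278,  0.00663105],
       [-0.39803716,  0.59006961, -0.70241318],
       [ 0.38506452, -0.58749772, -0.71173854]]), 't': array([0.37832026, 0.21766903, 0.70092759])}
top {'K': array([[474.98702738,   0.        , 325.874318  ],
       [  0.        , 474.98702738, 200.21711168],
       [  0.        ,   0.        ,   1.        ]]), 'k1': -0.0476275300126439, 'R': array([[ 0.00868958, -0.99995661, -0.00335786],
       [-0.99780912, -0.00845058, -0.06561669],
       [ 0.06558547,  0.00392069, -0.99783925]]), 't': array([0.0071248 , 0.48362998, 0.89400374])}
```

View pics/top0.png

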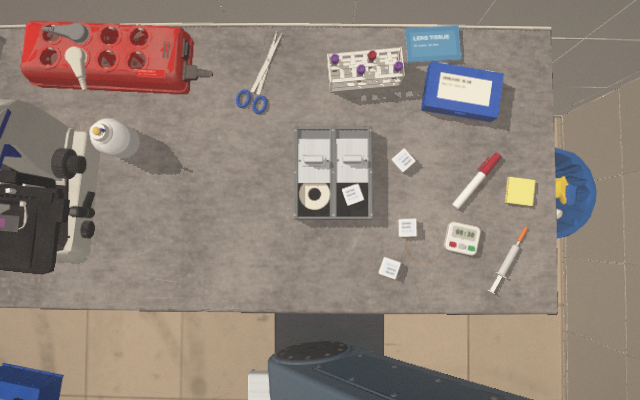

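View pics/scene0.png

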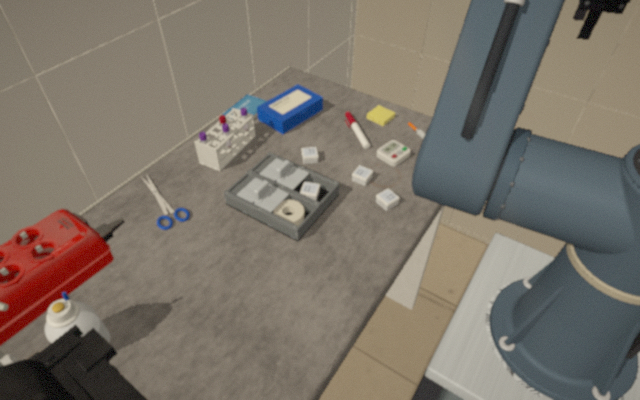

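```bash
cat > h.py <<'E'
import numpy as np,cv2
from rig import eyes
def pix(n,X,i=None):
    i=i or eyes.camera_info(n);c=i['R']@np.array(X)+i['t'];s=c[:2]/c[2];s=s*(1+i['k1']*(s@s));return i['K'][:2,:2]@s+i['K'][:2,2]
def ray(n,uv,z,i=None):
    i=i or eyes.camera_info(n);K=i['K']
    s=cv2.undistortPoints(np.array([[uv]],float),K,np.array([i['k1'],0,0,0,0.]))[0,0]
    d=i['R'].T@np.array([s[0],s[1],1]);o=-i['R'].T@i['t'];return o+d*(z-o[2])/d[2]
E
python3 - <<'E'
from h import *
D=np.load('top0.npz');p=D['p'];d=D['d']
c=cv2.resize(p[115:235,280:440,::-1],None,fx=5,fy=5,interpolation=cv2.INTER_CUBIC);cv2.imwrite('pics/crop0.png',c)
E
```

```text
(no output)
```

View pics/crop0.png

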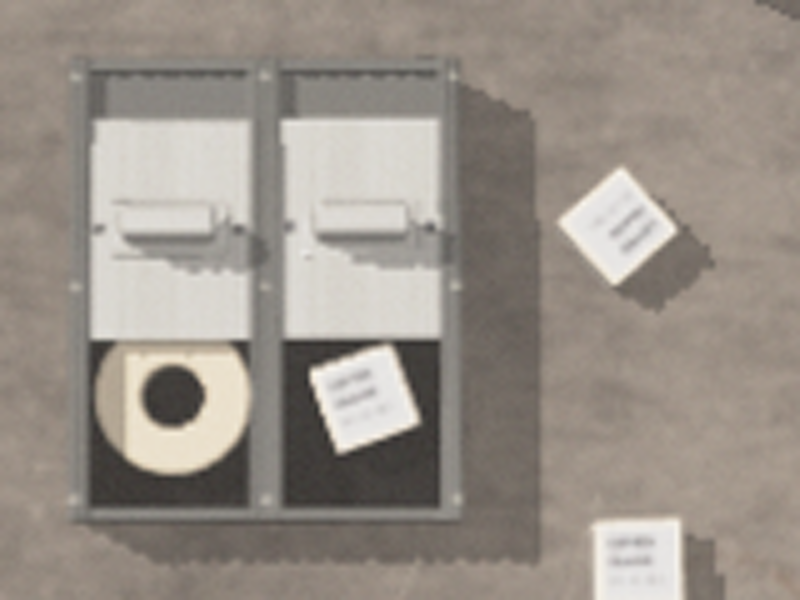

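The picture shows four identical white boxes: at (353,194) inside the tray's right lane, and at (403,160), (408,228) and (391,268) on the worktop. In this view left is +y, so the one at (353,194) is farthest left. The crop confirms that it lies in the right lane and the tape roll at (315,195) in the left lane. So the right cover, with its handle near (352,158), is the one to slide.

Run:
```python
from h import *
f=lambda u,v,z:ray('top',(280+(u-2)/5,115+(v-2)/5),z)[:2].round(4)
C=[f(*c,.036) for c in [(71,58),(459,60),(460,519),(72,520)]]
for c in C: print('corner',c)
print('centre',np.mean(C,0),'yawx',np.arctan2(*( (C[0]-C[3])+(C[1]-C[2]))[::-1]),'size',C[0]-C[3],C[0]-C[1])
for n,c in [('R top',[(315,201),(407,201),(407,234),(315,234)]),('L top',[(119,202),(213,202),(213,236),(119,236)])]:
    P=[f(*q,.057) for q in c];print(n,np.mean(P,0),P)
print('cover edges R',f(360,118,.033),f(360,339,.033),'L',f(170,118,.033),f(170,339,.033))
print('screws',f(75,286,.036),f(456,286,.036))
D=np.load('top0.npz');d=D['d']
# depth points of handle top
i=eyes.camera_info('top')
pts=[]
for v in range(115,235):
  for u in range(280,380):
    z=d[v,u]
    if z>0:
      s=cv2.undistortPoints(np.array([[[u,v]]],float),i['K'],np.array([i['k1'],0,0,0.]))[0,0]
      X=i['R'].T@(np.array([s[0],s[1],1])*z-i['t'])
      if X[2]>.048: pts.append(X)
pts=np.array(pts);m=(pts[:,0].max()+0)
for s in (1,-1):
  q=pts[(s*(pts[:,1]-np.mean(C,0)[1])>0)]
  if len(q):print(len(q),q.mean(0),q.min(0),q.max(0))
```

```text
corner [0.6223 0.0732]
corner [ 0.6228 -0.0739]
corner [ 0.4489 -0.0746]
corner [0.4473 0.0705]
centre [ 0.535325 -0.0012  ] yawx 0.009744604130222002 size [0.175  0.0027] [-0.0005  0.1471]
R top [ 0.558925 -0.035925] [array([ 0.5649, -0.019 ]), array([ 0.5652, -0.0528]), array([ 0.5529, -0.0529]), array([ 0.5527, -0.019 ])]
L top [0.557775 0.03585 ] [array([0.564 , 0.0532]), array([0.5642, 0.0186]), array([0.5516, 0.0185]), array([0.5513, 0.0531])]
cover edges R [ 0.6008 -0.0366] [ 0.5165 -0.037 ] L [0.6002 0.0355] [0.5159 0.0346]
screws [0.5353 0.0705] [ 0.5365 -0.0728]
132 [0.55659014 0.0359006  0.0568921 ] [0.55065206 0.01885011 0.05046682] [0.56276309 0.0540617  0.06115425]
133 [ 0.55753703 -0.0357553   0.05620562] [ 0.55225131 -0.05315317  0.04805137] [ 0.56336761 -0.01792102  0.06134155]
```

Request:
step_arm(steps=[[-0.2,0,0,0,0,0,-0.92],[-0.2,0,0,0,0,0,-0.92],[-0.2,0,0,0,0,0,-0.92],[-0.2,0,0,0,0,0,-0.92],[-0.2,0,0,0,0,0,-0.92],[-0.2,0,0,0,0,0,-0.92],[-0.2,0,0,0,0,0,-0.92],[-0.2,0,0,0,0,0,-0.92],[-0.2,0,0,0,0,0,-0.92],[-0.2,0,0,0,0,0,-0.9]], squeeze=10)

```text
time: 1.1
position: [0.1762, -0.5994, 0.4041]
tool_rot: [1.0, 0.001, -0.0, -0.001]
ft_force: [-0.8, 0.5, 0.1]
grip_width: 0.0523
```

Request:
step_arm(steps=[[-0.2,0.64,-0.94,0,0,0,0],[-0.2,0.64,-0.94,0,0,0,0],[-0.2,0.64,-0.94,0,0,0,0],[-0.2,0.64,-0.94,0,0,0,0],[-0.2,0.64,-0.94,0,0,0,0],[-0.2,0.64,-0.94,0,0,0,0],[-0.2,0.64,-0.94,0,0,0,0],[-0.2,0.64,-0.94,0,0,0,0],[-0.2,0.64,-0.94,0,0,0,0],[-0.2,0.64,-0.94,0,0,0,0]])

```text
time: 2.1
position: [0.3374, -0.364, 0.4045]
tool_rot: [1.0, -0.002, -0.0, -0.0]
ft_force: [1.0, 0.0, 0.2]
grip_width: 0.0522
```

Request:
step_arm(steps=[[-0.2,0.64,-0.94,0,0,0,0],[-0.2,0.64,-0.94,0,0,0,0],[-0.2,0.64,-0.94,0,0,0,0],[-0.2,0.64,-0.94,0,0,0,0],[-0.2,0.64,-0.94,0,0,0,0],[-0.2,0.64,-0.94,0,0,0,0],[-0.2,0.64,-0.94,0,0,0,0],[-0.2,0.64,-0.94,0,0,0,0],[-0.2,0.64,-0.94,0,0,0,0],[-0.2,0.64,-0.94,0,0,0,0]])

```text
time: 3.1
position: [0.4981, -0.1295, 0.4044]
tool_rot: [1.0, -0.002, -0.0, -0.0]
ft_force: [0.6, -0.2, 0.2]
grip_width: 0.0521
```

Request:
step_arm(steps=[[-0.2,0.48,-0.75,0,0,0,0],[-0.2,0.48,-0.75,0,0,0,0],[-0.2,0.48,-0.75,0,0,0,0],[-0.2,0.48,-0.75,0.4,0,0,0],[-0.2,0.48,-0.75,0.8,0,0,0],[-0.2,0,0,0.9,0,0,0],[-0.2,0,0,0.9,0,0,0],[-0.2,0,0,0.9,0,0,0],[-0.2,0,0,0.9,0,0,0],[-0.2,0,0,0,0,0,0]])

```text
time: 4.1
position: [0.5567, -0.0368, 0.2817]
tool_rot: [1.0, -0.002, -0.004, -0.001]
ft_force: [-0.6, -0.6, 0.5]
grip_width: 0.0521
```

Run:
```python
from h import *
from rig import status
o=status.get_obs();print(o['time'],o['position'],o['ft_force'])
i=eyes.camera_info('wrist');p,d=eyes.camera('wrist');cv2.imwrite('pics/w1.png',p[:,:,::-1])
for X in [(.558+a,-.036+b,.057) for a in(-.006,.006) for b in (-.018,.018)]: print(X,pix('wrist',X,i).round(0))
```

```text
4.1 [ 0.55672497 -0.03676072  0.28174579] [-0.59295298 -0.64338738  0.45232899]
(0.552, -0.05399999999999999, 0.057) [315. 244.]
(0.552, -0.018, 0.057) [314. 199.]
(0.5640000000000001, -0.05399999999999999, 0.057) [330. 244.]
(0.5640000000000001, -0.018, 0.057) [330. 199.]
```

View pics/w1.png

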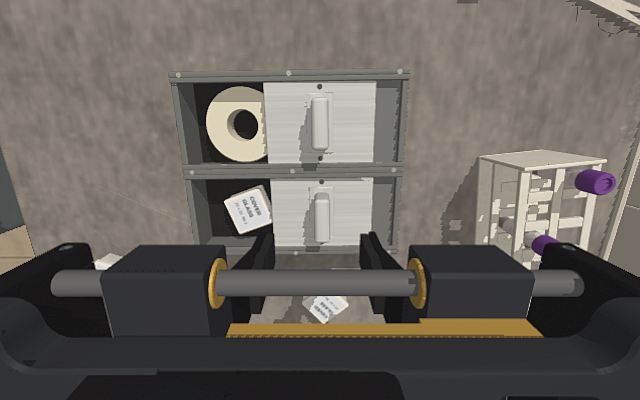

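Run:
```python
from h import *
D=np.load('top0.npz')['d'];i=eyes.camera_info('top')
for u,v in [(335,88),(365,87),(400,85),(335,60),(398,66),(372,56)]:
    for z in (0,.05,.1): print(u,v,D[v,u],z,ray('top',(u,v),z).round(3)) if z==0 else 0
    s=cv2.undistortPoints(np.array([[[u,v]]],float),i['K'],np.array([i['k1'],0,0,0.]))[0,0]
    print((i['R'].T@(np.array([s[0],s[1],1])*D[v,u]-i['t'])).round(3))
```

```text
335 88 0.9373045 0 [ 0.708 -0.005  0.   ]
[ 0.707 -0.005  0.003]
365 87 0.9363039 0 [ 0.711 -0.064  0.   ]
[ 0.709 -0.064  0.004]
400 85 0.9399208 0 [ 0.715 -0.134  0.   ]
[ 0.715 -0.134  0.   ]
335 60 0.8627902 0 [ 0.765 -0.004  0.   ]
[ 0.736 -0.003  0.08 ]
398 66 0.8649775 0 [ 0.754 -0.13   0.   ]
[ 0.727 -0.119  0.076]
372 56 0.8628448 0 [ 0.774 -0.078  0.   ]
[ 0.744 -0.071  0.08 ]
```

The rack stands clear at x ≥ 0.70. Next I lower over the bar and close.

Request:
step_arm(steps=[[-0.2,0.04,0,0.46,0,0,0],[-0.2,0,0,0.46,0,0,0],[-0.2,0,0,0.46,0,0,0],[-0.2,0,0,0.46,0,0,0],[-0.2,0,0,0.46,0,0,0],[-0.2,0,0,0,0,0,0],[0.8,0,0,0,0,0,0],[1,0,0,0,0,0,0],[1,0,0,0,0,0,0],[1,0,0,0,0,0,0]], squeeze=10)

```text
time: 5.15
position: [0.5592, -0.0371, 0.2277]
tool_rot: [1.0, -0.002, 0.0, 0.0]
ft_force: [-0.2, -0.2, 0.5]
grip_width: 0.0277
```

Request:
step_arm(steps=[[1,0,0,0.12,0,0,0],[1,0,0,0,0,0,0],[1,0,0,0,0,0,0],[1,0,0,0,0,0,0],[1,0,0,0,0,0,0],[1,0,0,0,0,0,0],[1,0,0,0,0,0,0],[1,0,0,0,0,0,0],[1,0,0,0,0,0,0],[1,0,0,0,0,0,0]])

```text
time: 6.15
position: [0.5589, -0.0371, 0.2241]
tool_rot: [1.0, -0.002, -0.0, -0.0]
ft_force: [0.1, 0.2, -2.6]
grip_width: 0.012
```

Request:
step_arm(steps=[[1,-0.2,0,0,0,0,0],[1,-0.3,0,0,0,0,0],[1,-0.3,0,0,0,0,0],[1,-0.3,0,0,0,0,0],[1,-0.3,0,0,0,0,0],[1,-0.3,0,0,0,0,0],[1,-0.3,0,0,0,0,0],[1,-0.2,0,0,0,0,0],[1,-0.1,0,0,0,0,0],[1,0,0,0,0,0,0]])

```text
time: 7.15
position: [0.5008, -0.0374, 0.2242]
tool_rot: [1.0, -0.001, -0.001, 0.0]
ft_force: [0.8, -4.4, -8.3]
grip_width: 0.0125
```

Request:
step_arm(steps=[[1,-0.06,0.01,0,0,0,0],[1,-0.06,0.01,0,0,0,0],[1,-0.06,0,0,0,0,0],[1,-0.06,0,0,0,0,0],[1,0,0,0,0,0,0],[1,0,0,0,0,0,0],[1,0,0,0,0,0,0],[1,0,0,0,0,0,0],[1,0,0,0,0,0,0],[1,0,0,0,0,0,0]])

```text
time: 8.15
position: [0.4953, -0.0376, 0.2242]
tool_rot: [1.0, -0.001, -0.0, 0.0]
ft_force: [1.0, -5.7, -8.6]
grip_width: 0.012
```

Run:
```python
from h import *
from rig import status
o=status.get_obs();print(o['position'],o['ft_force'],o['grip_width'])
i=eyes.camera_info('wrist');p,d=eyes.camera('wrist');cv2.imwrite('pics/w2.png',p[:,:,::-1])
```

```text
[ 0.49532071 -0.03756108  0.22417443] [ 1.04762052 -5.72204049 -8.5500448 ] 0.012029038255190914
```

View pics/w2.png

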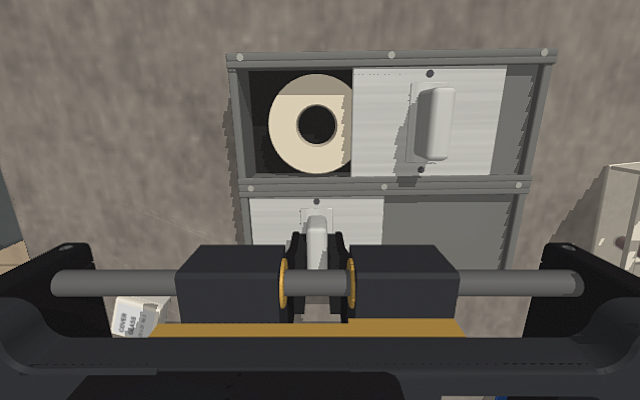

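The right cover's leading edge (250,225) is nearly at the end stop, and the left cover is untouched. I'll press on slowly until the force rises.

Request:
step_arm(steps=[[1,-0.04,0,0,0,0,0],[1,-0.04,0,0,0,0,0],[1,0,0,0,0,0,0],[1,0,0,0,0,0,0],[1,0,0,0,0,0,0],[1,0,0,0,0,0,0],[1,0,0,0,0,0,0],[1,0,0,0,0,0,0],[1,0,0,0,0,0,0],[1,0,0,0,0,0,0]])

```text
time: 9.2
position: [0.4944, -0.0376, 0.2242]
tool_rot: [1.0, -0.002, 0.001, 0.0]
ft_force: [3.8, -3.7, -11.4]
grip_width: 0.0121
```

Request:
step_arm(steps=[[1,-0.04,0,0,0,0,0],[1,-0.04,0,0,0,0,0],[1,-0.04,0,0,0,0,0],[1,0,0,0,0,0,0],[1,0,0,0,0,0,0],[1,0,0,0,0,0,0],[1,0,0,0,0,0,0],[1,0,0,0,0,0,0],[1,0,0,0,0,0,0],[1,0,0,0,0,0,0]])

```text
time: 10.2
position: [0.4932, -0.0375, 0.2243]
tool_rot: [1.0, -0.002, 0.004, 0.001]
ft_force: [9.6, -0.1, -14.8]
grip_width: 0.0117
```

The force has risen to 9.6 N and motion has stopped, so the cover is at its stop. Next I open and go up.

Request:
step_arm(steps=[[-0.2,0,0,0,0,0,0],[-0.2,0,0,0,0,0,0],[-0.2,0,0,0,0,0,0],[-0.2,0,0,0,0,0,0],[-0.2,0,0,0,0,0,0],[-0.2,0,0,0,0,0,0],[-0.2,0,0,0,0,0,0],[-0.2,0,0,0,0,0,0],[-0.2,0,0,0,0,0,0],[-0.2,0,0,0,0,0,0]])

```text
time: 11.2
position: [0.4906, -0.0374, 0.2242]
tool_rot: [1.0, -0.002, -0.0, -0.0]
ft_force: [0.0, 0.7, 0.4]
grip_width: 0.052
```

Request:
step_arm(steps=[[-0.2,0,0,-0.4,0,0,0],[-0.2,0,0,-0.6,0,0,0],[-0.2,0,0,-0.8,0,0,0],[-0.2,0,0,-0.8,0,0,0],[-0.2,0,0,-0.8,0,0,0],[-0.2,0,0,-0.8,0,0,0],[-0.2,0,0,-0.8,0,0,0],[-0.2,0,0,-0.8,0,0,0],[-0.2,0,0,-0.8,0,0,0],[-0.2,0,0,0,0,0,0]])

```text
time: 12.2
position: [0.4911, -0.0375, 0.3923]
tool_rot: [1.0, -0.002, 0.003, 0.001]
ft_force: [-0.6, -0.3, 0.4]
grip_width: 0.052
```

Request:
step_arm(steps=[[-0.2,0,0.9,0,0,0,0],[-0.2,0,0.9,0,0,0,0],[-0.2,0,0.9,0,0,0,0],[-0.2,0,0.9,0,0,0,0],[-0.2,0,0.9,0,0,0,0],[-0.2,0,0.9,0,0,0,0],[-0.2,0,0.9,0,0,0,0],[-0.2,0,0.9,0,0,0,0],[-0.2,0,0.9,0,0,0,0],[-0.2,0,0,0,0,0,0]])

```text
time: 13.2
position: [0.4898, -0.2423, 0.3886]
tool_rot: [1.0, -0.003, 0.0, 0.001]
ft_force: [0.1, -0.1, -0.4]
grip_width: 0.052
```

Run:
```python
from h import *
from rig import status
o=status.get_obs();print(o['time'],o['position'],o['ft_force'],o['grip_width'])
p,d=eyes.camera('top');cv2.imwrite('pics/crop3.png',cv2.resize(p[115:235,280:440,::-1],None,fx=5,fy=5,interpolation=cv2.INTER_CUBIC))
```

```text
13.2 [ 0.48982156 -0.24229678  0.38860984] [ 0.13669861 -0.10887817 -0.36340445] 0.051972521931527224
```

View pics/crop3.png

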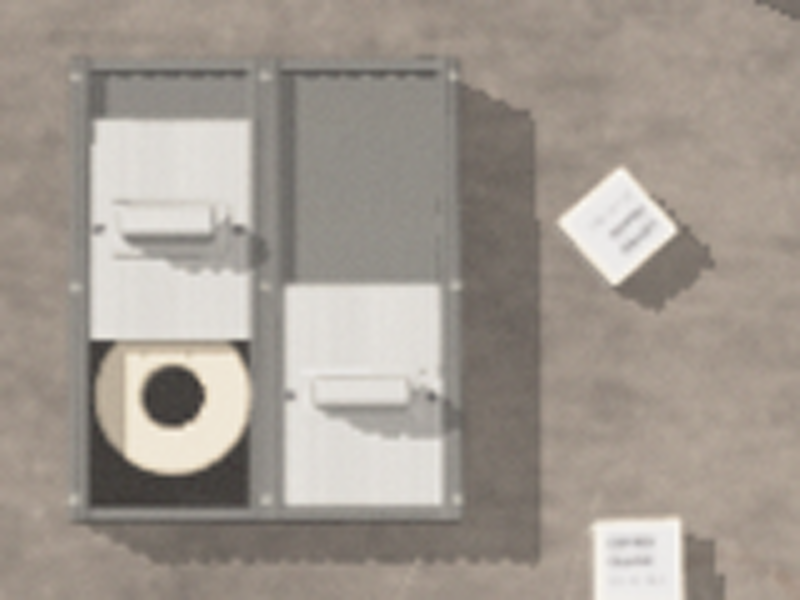

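The right cover now spans crop rows 284–506 and meets the end wall with no dark gap. The left cover and the tape are as they were. One numeric check, then I hand in.

Run:
```python
from h import *
from rig import robot
f=lambda u,v,z:ray('top',(280+(u-2)/5,115+(v-2)/5),z)[:2].round(4)
a,b=f(360,284,.033),f(360,506,.033);print(a,b,'cover centre tray x',(a+b)[0]/2-.5354)
print(robot.hand_in())
```

```text
[ 0.5373 -0.0369] [ 0.4535 -0.0373] cover centre tray x -0.03999999999999998
the job is handed in; nothing more can be done
None
```

I slid the right lane's cover fully shut over the box of cover glasses, let go, moved the arm clear and handed the job in at about 13 s.

- **Which box:** of the four identical white boxes, the one farthest to the robot's left lies in the tray's right lane, with the tape roll in the left lane.
- **Slide:** I gripped the right handle (12 mm opening, as expected) and moved it about 65 mm towards the robot. At the end the push force rose to about 9.6 N and the cover stopped. A vertical load of up to about 15 N also built up while gripped, and it vanished on release.
- **Last checks:** the final top picture shows the right cover flush with the end wall, with no gap. The left cover and the tape look unchanged. The robot is touching nothing (wrist force about 0 N).
- **Small disagreement:** the picture puts the cover centre at tray x of about -40 mm, against -41 mm nominal. That is within the 2 mm calibration. The box itself is now hidden under the cover, so I could not see it again to confirm it had not moved.

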